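# Let the waiting parcel out of the lever-lid roller dispenser

## Task

The two-lane roller dispenser on the bench has a parcel waiting behind one lid and a roll of tape behind the other. Press the lever of the parcel's lane all the way down and keep it down until the parcel has run out to the end stop, then ease the lever up so that the lid closes fully behind it without slamming. Work only the lever: do not touch the parcel, the tape or the lids, leave the tape's lane shut, and do not disturb the other things on the bench.

Things in the scene. Friction and masses are not known exactly. Their poses are not given: they have to be found in the camera images.
- dispenser: Grey sheet-metal two-lane roller dispenser fixed to the bench, 308 mm long (x), 211 mm wide (y; 368 mm over the lever paddles), 170 mm high. Origin on the bench under the lid hinge line, midway between the lanes; +x to its closed rear, -x to the open run-out end nearest the robot, +y to the left lane. Lanes are 101 mm wide, centred at y = +52 and -52 mm; each has its own lid and lever.
- bed (a point): Roller tops under the lid hinges, 70 mm above the dispenser's origin. The free rollers fall 9 degrees toward -x. The chamber behind the lids (x = -40 to +90 mm) is open on top, so its contents show from above. In front lies the run-out: side rails 26 mm above the rollers and an end stop 25 mm high at x = -212 mm.
- paddle_left (a point): Middle of the top of the left lever's paddle, a black ribbed plate 42 (x) x 54 (y) x 9 mm outside the +y side plate; at rest at about (-135, 148, 107) mm from the dispenser's origin, sloping up 16 degrees toward the robot. Pressed to its stop this point is 41 mm lower and 5 mm nearer the robot, sloping down 16 degrees.
- paddle_right (a point): The same point of the right lever's paddle, on the -y side: at rest at about (-135, -148, 107) mm from the dispenser's origin.
- lever_left (a joint): Left lever's angle (rad): 0 up at rest, 0.56 at its rigid stop; pivot at x = -65, z = 78 mm of the dispenser. Pressing the paddle takes about 3 N at first, rising to 7 N. A push rod links the lever to the left lid, whose weight brings both back: while a fingertip rises slowly the paddle follows it; if let go, both fly back at once and the lid slams.
- lever_right (a joint): Right lever's angle (rad), the same: 0 up at rest, 0.56 fully pressed; linked to the right lid.
- flap_left (a joint): Left lane's lid angle (rad): 0 shut, about 1.35 with the lever fully pressed. A sloping aluminium lid, 97 mm wide, 100 mm long, on a shaft at x = 0, z = 158 mm of the dispenser; its lower edge swings forward (to x = -100 mm) and up.
- flap_right (a joint): Right lane's lid angle (rad): 0 shut, about 1.35 with the lever fully pressed.
- parcel: The waiting parcel: flat brown cardboard box, 90 mm wide, 122 mm long along its lane, 32 mm high, leaning on the inside of one lid (which lane varies; the sign of its y in the dispenser's frame tells). Origin at the middle of its underside: about x = +22 mm of the dispenser when waiting, -152 mm at the end stop. Once its lid is partly up it runs out by itself in about a second.
- tape_roll: Roll of tan parcel tape lying flat in the other lane, 92 mm across, 48 mm high. Origin at the middle of its underside.
- marker: Black and white marker pen, 17 x 135 x 16 mm, lying on the bench to the right. Origin at the middle of its underside. Leave alone.
- stamp: Red and black self-inking stamp standing on the bench to the left, 40 x 71 x 78 mm high. Origin at the middle of its underside. Leave alone.
- bench_parcel: Small thick cardboard parcel, 75 x 112 x 47 mm, on the bench to the right. Origin at the middle of its underside. Leave alone.
There are look-alikes about, which are no part of the job. What is shaped like the tape_roll but green is not meant.

How it is judged:
By the outcome, as a careful person would: the job done as asked, in the order asked, and still so for the second after the job is handed in, with the robot touching nothing.
It also fails if it takes over 32 s, if anything falls off the work surface, if the arm or the gripper's body presses on something with over 40 N, if the wrist force passes 120 N, or if a joint passes its speed limit or range.

## Robot

A 6-joint arm with a two-finger parallel gripper is mounted at the origin on the work surface; the furniture and walls round the work are solid. World frame = base frame: x ahead of the robot, y to its left, z up, the work surface at z = 0. Lengths are in m, angles in rad, forces in N, time in s.
With the tool pointing down it reaches from about 0.25 to 0.8 m from the base axis. Payload 8.5 kg.
Tool frame: the origin (TCP) lies at the centre of the arm's flange, where the gripper is bolted on; the fingertips stand 173 mm ahead of it and the grasp point (between the pads) lies 155 mm ahead of it; z points along the fingers, y is the line along which they close (so a half turn about z gives the same grasp; the last joint's range is limited). The gripper opens to 85 mm and grips with 20 to 120 N. Pads are 22 mm wide; open, the fingers measure 114 mm over their backs; the gripper's body (76 mm by 85 mm) begins 54 mm behind the grasp point. The pads swing forward as they close: fully open they stand 13 mm farther back than shut.
Start: joints at [1.342, 0.238, -0.013, 1.319, 0, 1.571], TCP at [0.119, 0.511, 0.405] pointing down, gripper open.
Joint ranges: [-2.66, 2.66], [-1.03, 1.9], [-1.14, 1.46], [-1.82, 2.27], [-1.45, 1.34], [-3.14, 3.14]. Speed limits (rad/s): [2.22, 2.22, 2.79, 3.14, 3.14, 3.14].

## Interface

Orientations are given as a 3x3 rotation matrix whose columns are the frame's x, y, z axes.
In Python, from station import bot gives the robot as it stands.
- The arm moves only by the shell command python3 -m crank 'ROWS' [FORCE]. ROWS is a JSON object of lists of equal length, an entry for each row: "jaw": the opening, from 0 (shut) to 1 (fully open); "xyz": the shift along the world's x, y, z each as a share of 4 cm, from -1 to 1, a list of three; "turn": the turn about the world's z as a share of 8 degrees, from -1 to 1. A call has 1 to 12 rows; each row shifts and turns the commanded pose from where the row before left it; what a row does not reach is not made up. A row lasts 1/8 s, in which the tool goes at most 62.5 mm and 10.7 degrees, less where a joint would pass 70% of its speed; a pose out of reach is approached as far as the arm can. A call with a number of a shift or a turn outside -1 to 1 is refused whole. A call with a gripper value outside its range is refused whole. The fingers move at their own pace and stop on an object; FORCE is the grip in N (left out, the last holds). Time passes only in rows, so rows that do not move let the fingers close. It gives the time, the measured TCP pose, the force, the opening and the grip force at its end, in the units of the state.
- bot.get_obs(): the state, without advancing time (a new reading comes with each control period).
- bot.get_image(name): name is "side" or "top"; returns a dict with "img" (384x512x3 uint8, blue, green, red), "K" (3x3 intrinsics, pixels), "dist_coeffs" ([k1, k2, p1, p2, k3] as OpenCV has them; the pictures are not rectified), "eye" and "orientation" of the camera in the world. Camera axes: x right, y down, z forward; pixel columns grow to the right and rows downward; lengths in m; the calibration is good to about 2 mm. A picture is of the moment at which its call begins. There is no depth.
- bot.finish_job(): hands the job in; it is judged then, once.
The state is a dict: "time_s": time; "joints": joint angles; "joint_velocities": joint speeds; "tau": joint torques, N m; "tool_pos": TCP position; "orientation": TCP orientation; "wrist_force": force on the tool from outside, world axes, zero at the start; "wrist_torque": the same for the moment, N m; "opening": finger opening in m; "grip_force": force on a finger pad.
Only numpy, scipy, OpenCV 4.12 (cv2) and the standard library are available. Lean on these libraries where they do the work, as an engineer would, in place of code of your own. Each camera call takes 0.05 s, during which the arm holds its last target. There are 200 camera calls.

## Working session

There is one attempt and no reset: what is moved stays moved. The work goes in short steps, Python scripts to look and compute and a shell command to move; the robot and the scene stay as the last step left them, time stands still between calls to the robot, and variables do not carry over. Pictures are saved under pics/ and viewed, at most 10 in all, crops included, and the job is handed in when it is done.

```bash
mkdir -p pics; python3 - <<'E'
from station import bot
import cv2,numpy as np
for n in("top","side"):
    d=bot.get_image(n);cv2.imwrite(f"pics/{n}0.png",d["img"]);print(n,d["K"],d["dist_coeffs"],d["eye"],d["orientation"])
o=bot.get_obs();print(o["time_s"],o["tool_pos"],o["orientation"],o["opening"])
E
```

```text
top [[434.44122032   0.         251.41174082]
 [  0.         434.44122032 195.68864867]
 [  0.           0.           1.        ]] [-0.10813346  0.          0.          0.          0.        ] [ 0.21272166 -0.00464773  1.42593048] [[-2.39591762e-02 -9.82409408e-01  1.85196420e-01]
 [-9.99703965e-01  2.43291128e-02 -2.75027577e-04]
 [-4.23547491e-03 -1.85148185e-01 -9.82701486e-01]]
side [[412.10296663   0.         256.78021682]
 [  0.         412.10296663 191.95426009]
 [  0.           0.           1.        ]] [-0.0426095  0.         0.         0.         0.       ] [ 1.07328017 -0.27327432  1.14654047] [[ 0.39349694  0.75827677 -0.51978505]
 [ 0.91919767 -0.31507434  0.23622827]
 [ 0.01535548 -0.57074032 -0.82098703]]
0.1 [0.11904041 0.51118039 0.40413694] [[-9.73946697e-01  2.26776879e-01 -2.79447681e-04]
 [ 2.26777051e-01  9.73945902e-01 -1.24487223e-03]
 [-1.01413145e-05 -1.27581151e-03 -9.99999186e-01]] 0.08524400417196115
```

View pics/top0.png

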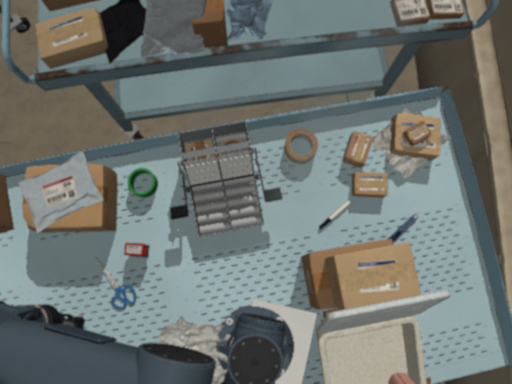

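View pics/side0.png

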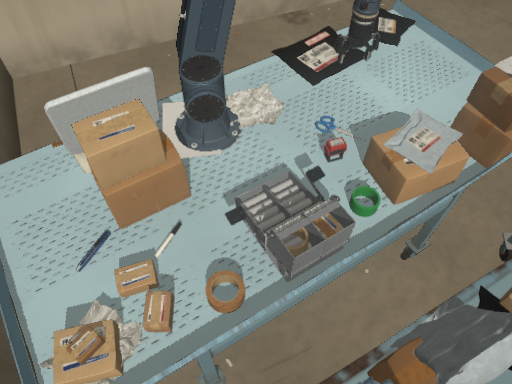

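The top view shows the dispenser around (222,180), with paddles at about (180,211) on the left and (273,195) on the right. I'll zoom in to find the parcel's lane.

```bash
python3 - <<'E'
import cv2,numpy as np
a=cv2.imread("pics/top0.png")[110:245,160:295];b=cv2.imread("pics/side0.png")[155:285,220:365]
cv2.imwrite("pics/crop.png",np.hstack([cv2.resize(a,(400,400),interpolation=2),cv2.resize(b,(400,400),interpolation=2)]))
E
```

```text
(no output)
```

View pics/crop.png

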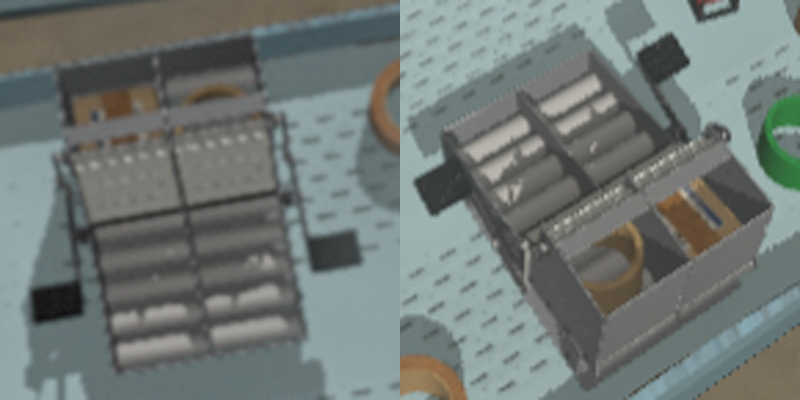

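The parcel, a box with a tape strip and label, is in the left (+y) lane. The tape ring is in the right lane. Next I'll locate the paddles.

```bash
cat > h.py <<'E'
import json,cv2,numpy as np
from station import bot
from scipy.optimize import least_squares
def proj(d,P):
    R=np.array(d["orientation"]).T; t=-R@np.array(d["eye"])
    return cv2.projectPoints(np.array(P,float).reshape(-1,3),cv2.Rodrigues(R)[0],t,np.array(d["K"]),np.array(d["dist_coeffs"]))[0][:,0]
def world(p,P):
    c,s=np.cos(p[2]),np.sin(p[2]); P=np.array(P,float)
    return np.c_[p[0]+c*P[:,0]-s*P[:,1],p[1]+s*P[:,0]+c*P[:,1],P[:,2]]
E
python3 - <<'E'
from h import *
D=[bot.get_image(n) for n in("top","side")]
u=np.array([[[179.2,211.9],[272.7,195.05]],[[315.3,173.5],[237,216.75]]])
P=[[-.135,.148,.107],[-.135,-.148,.107]]
f=lambda p:np.ravel([proj(d,world(p,P))-v for d,v in zip(D,u)])
r=least_squares(f,[.6,0,.1]);p=r.x;print(p,r.fun.round(2));np.save("pose.npy",p)
print(world(p,P),world(p,[[-.140,.148,.066]]))
B=[[x,y,z] for x in(-.212,) for y in(-.105,.105) for z in (.07,)]+[[.095,y,.17] for y in(-.105,.105)]+[[0,y,.158] for y in(-.105,0,.105)]+P
ims=[]
for d,c in zip(D,[(160,110,135,135),(220,155,145,130)]):
    i=d["img"][c[1]:c[1]+c[3],c[0]:c[0]+c[2]];i=cv2.resize(i,(400,400))
    for q in proj(d,world(p,B)): cv2.circle(i,(int((q[0]-c[0])*400/c[2]),int((q[1]-c[1])*400/c[3])),3,(0,0,255),-1)
    ims.append(i)
cv2.imwrite("pics/chk.png",np.hstack(ims))
E
```

```text
[0.57615794 0.10077486 0.16996509] [-1.7  -0.63 -1.01 -2.03 -1.03 -0.43 -2.35 -1.18]
[[ 0.41806931  0.2238073   0.107     ]
 [ 0.4681371  -0.06792754  0.107     ]] [[0.41314135 0.22296156 0.066     ]]
```

View pics/chk.png

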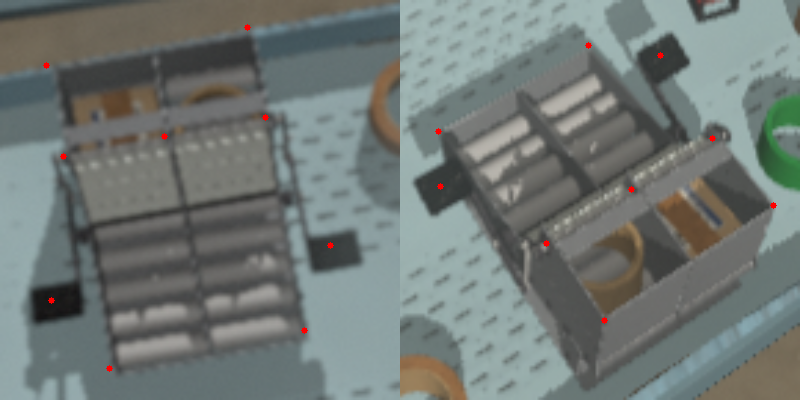

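The overlay matches to within about 4 mm. The left paddle is near (0.415, 0.222), and I'll press slightly outboard of its middle. First move: travel above it with the jaw shut and turn to line up.

```bash
python3 -m crank '{"jaw":[0,0,0,0,0,0,0,0,0,0,0,0],"xyz":[[0.73,-0.71,0],[0.73,-0.71,0],[0.73,-0.71,0],[0.73,-0.71,0],[0.73,-0.71,0],[0.73,-0.71,0],[0.73,-0.71,0],[0.73,-0.71,0],[0.73,-0.71,0],[0.73,-0.71,0],[0,0,-1],[0,0,-0.9]],"turn":[0.285,0.285,0.285,0.285,0.285,0.285,0.285,0.285,0.285,0.285,0,0]}'
```

```text
time_s: 1.7
tool_pos: [0.4114, 0.2267, 0.3277]
orientation: [[-0.986, -0.167, 0.0], [-0.167, 0.986, 0.0], [-0.0, 0.0, -1.0]]
wrist_force: [-0.4, 0.9, 0.4]
opening: -0.0003
grip_force: 0.0
```

```bash
cat > look.py <<'E'
import sys
from h import *
ims=[]
for n,c in(("top",(140,110,155,155)),("side",(210,130,165,165))):
    i=bot.get_image(n)["img"][c[1]:c[1]+c[3],c[0]:c[0]+c[2]];ims.append(cv2.resize(i,(400,400)))
cv2.imwrite(f"pics/{sys.argv[1]}.png",np.hstack(ims));o=bot.get_obs();print(o["time_s"],o["tool_pos"],o["wrist_force"])
E
python3 look.py a
```

```text
1.8 [0.40999773 0.22640174 0.32566863] [-0.79759389 -0.50375338  0.54957406]
```

View pics/a.png

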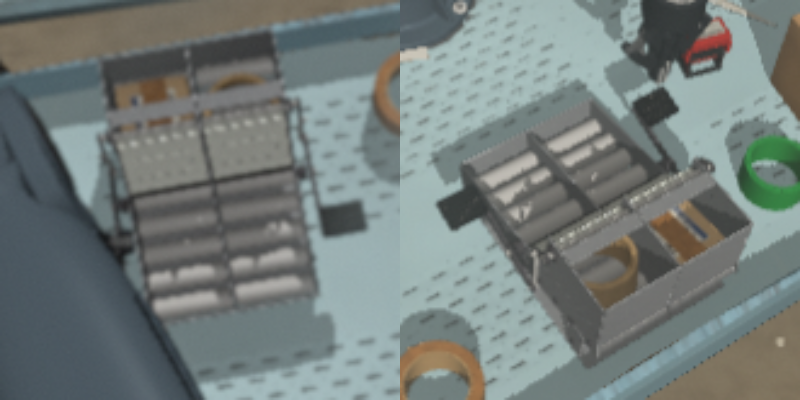

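The fingertips are at crop (657,78), directly above the left paddle at (655,105). I'll go down to contact and then start pressing slowly.

```bash
python3 - <<'E'
from h import *
d=bot.get_image("side");q=proj(d,[[.41,.2264,.1527],[.41,.2264,.107]]);print((q-[210,130])*400/165+[400,0])
E
python3 -m crank '{"jaw":[0,0,0,0,0,0,0,0],"xyz":[[0,0,-0.5],[0,0,-0.4],[0,0,-0.1],[0,0,-0.1],[0,0,-0.1],[0,0,-0.1],[0,0,-0.1],[0,0,0]],"turn":[0,0,0,0,0,0,0,0]}'
```

```text
[[656.25348007  77.48901622]
 [651.67329858  99.32787708]]
time_s: 2.85
tool_pos: [0.411, 0.2273, 0.2725]
orientation: [[-0.986, -0.168, -0.0], [-0.168, 0.986, -0.0], [0.0, -0.0, -1.0]]
wrist_force: [-2.0, 1.3, 2.4]
opening: -0.0001
grip_force: 1.6
```

```bash
python3 -m crank '{"jaw":[0,0,0,0,0,0,0,0,0,0],"xyz":[[0,0,-0.1],[0,0,-0.1],[0,0,-0.1],[0,0,-0.1],[0,0,-0.1],[0,0,-0.1],[0,0,-0.05],[0,0,-0.05],[0,0,0],[0,0,0]],"turn":[0,0,0,0,0,0,0,0,0,0]}'; python3 look.py b
```

```text
time_s: 4.1
tool_pos: [0.411, 0.2272, 0.2447]
orientation: [[-0.986, -0.168, -0.0], [-0.168, 0.986, -0.0], [0.0, -0.0, -1.0]]
wrist_force: [-4.1, -1.9, 5.0]
opening: -0.0002
grip_force: 2.7
4.2 [0.41095753 0.22724296 0.24466609] [-4.64844723 -0.58045978  5.16468532]
```

View pics/b.png

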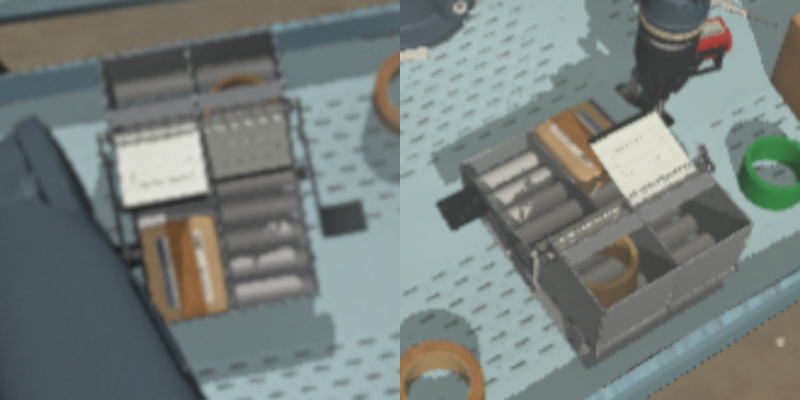

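The lid is up and the parcel has already run out to the end stop at crop (183,265). I'll press on to the rigid stop, watching the force.

```bash
python3 -m crank '{"jaw":[0,0,0,0],"xyz":[[0,0,-0.05],[0,0,-0.05],[0,0,0],[0,0,0]],"turn":[0,0,0,0]}'
```

```text
time_s: 4.7
tool_pos: [0.4112, 0.2273, 0.2408]
orientation: [[-0.986, -0.168, 0.0], [-0.168, 0.986, -0.0], [-0.0, -0.0, -1.0]]
wrist_force: [-2.3, -1.9, 5.8]
opening: -0.0002
grip_force: 2.7
```

```bash
python3 -m crank '{"jaw":[0,0,0,0],"xyz":[[0,0,-0.05],[0,0,-0.03],[0,0,0],[0,0,0]],"turn":[0,0,0,0]}'
```

```text
time_s: 5.2
tool_pos: [0.4112, 0.2273, 0.2393]
orientation: [[-0.986, -0.168, 0.002], [-0.168, 0.986, 0.001], [-0.002, 0.0, -1.0]]
wrist_force: [-7.8, -4.3, 28.3]
opening: 0.0001
grip_force: 14.8
```

The force jumped to 28 N, so the lever is on its rigid stop. I'll hold there and check the parcel.

```bash
python3 -m crank '{"jaw":[0,0,0,0,0,0,0,0],"xyz":[[0,0,0],[0,0,0],[0,0,0],[0,0,0],[0,0,0],[0,0,0],[0,0,0],[0,0,0]],"turn":[0,0,0,0,0,0,0,0]}'; python3 look.py c
```

```text
time_s: 6.2
tool_pos: [0.4112, 0.2273, 0.2393]
orientation: [[-0.986, -0.168, 0.002], [-0.168, 0.986, 0.001], [-0.002, 0.0, -1.0]]
wrist_force: [-8.9, -5.0, 28.0]
opening: -0.0003
grip_force: 14.8
6.3 [0.41117468 0.22726877 0.23934402] [-8.77319198 -5.33172444 27.74138716]
```

View pics/c.png

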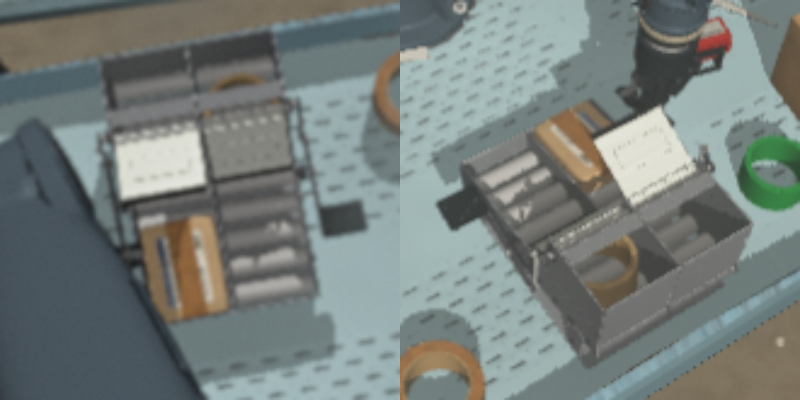

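The parcel is unmoved at the end stop with the lid fully open. Now I'll ease up slowly.

```bash
python3 -m crank '{"jaw":[0,0,0,0,0,0,0,0,0,0,0,0],"xyz":[[0,0,0.03],[0,0,0.03],[0,0,0.03],[0,0,0.03],[0,0,0.03],[0,0,0.03],[0,0,0.03],[0,0,0.03],[0,0,0.03],[0,0,0.03],[0,0,0.03],[0,0,0.03]],"turn":[0,0,0,0,0,0,0,0,0,0,0,0]}'
python3 -m crank '{"jaw":[0,0,0,0,0,0,0,0,0,0,0,0],"xyz":[[0,0,0.03],[0,0,0.03],[0,0,0.03],[0,0,0.03],[0,0,0.03],[0,0,0.03],[0,0,0.03],[0,0,0.03],[0,0,0.03],[0,0,0.03],[0,0,0.03],[0,0,0.03]],"turn":[0,0,0,0,0,0,0,0,0,0,0,0]}'
```

```text
time_s: 7.8
tool_pos: [0.4111, 0.2273, 0.252]
orientation: [[-0.986, -0.168, 0.0], [-0.168, 0.986, -0.0], [-0.0, -0.0, -1.0]]
wrist_force: [-4.7, -1.3, 4.8]
opening: 0.0001
grip_force: 2.6
time_s: 9.3
tool_pos: [0.4112, 0.2274, 0.2664]
orientation: [[-0.986, -0.168, 0.0], [-0.168, 0.986, 0.0], [-0.0, 0.0, -1.0]]
wrist_force: [2.6, 1.0, 2.8]
opening: -0.0003
grip_force: 1.4
```

```bash
python3 -m crank '{"jaw":[0,0,0,0,0,0,0,0,0,0,0,0],"xyz":[[0,0,0.02],[0,0,0.02],[0,0,0.02],[0,0,0.02],[0,0,0.02],[0,0,0.02],[0,0,0.02],[0,0,0.02],[0,0,0.02],[0,0,0.02],[0,0,0.02],[0,0,0.02]],"turn":[0,0,0,0,0,0,0,0,0,0,0,0]}'
python3 -m crank '{"jaw":[0,0,0,0,0,0,0,0,0,0,0,0],"xyz":[[0,0,0.02],[0,0,0.02],[0,0,0.02],[0,0,0.02],[0,0,0.02],[0,0,0.02],[0,0,0.02],[0,0,0.02],[0,0,0.02],[0,0,0.02],[0,0,0.02],[0,0,0.02]],"turn":[0,0,0,0,0,0,0,0,0,0,0,0]}'
python3 -m crank '{"jaw":[0,0,0,0,0,0,0,0,0,0,0,0],"xyz":[[0,0,0.03],[0,0,0.03],[0,0,0.03],[0,0,0.03],[0,0,0.03],[0,0,0.03],[0,0,0.1],[0,0,0.2],[0,0,0.4],[0,0,0.4],[0,0,0.4],[0,0,0]],"turn":[0,0,0,0,0,0,0,0,0,0,0,0]}'; python3 look.py d
```

```text
time_s: 10.8
tool_pos: [0.4111, 0.2273, 0.2759]
orientation: [[-0.986, -0.168, -0.0], [-0.168, 0.986, -0.0], [0.0, -0.0, -1.0]]
wrist_force: [2.0, 1.0, 2.7]
opening: -0.0002
grip_force: 1.2
time_s: 12.3
tool_pos: [0.4111, 0.2273, 0.2855]
orientation: [[-0.986, -0.168, -0.0], [-0.168, 0.986, -0.0], [0.0, -0.0, -1.0]]
wrist_force: [1.3, 0.6, 1.0]
opening: -0.0003
grip_force: 0.6
time_s: 13.8
tool_pos: [0.4114, 0.2275, 0.354]
orientation: [[-0.986, -0.168, 0.002], [-0.168, 0.986, 0.001], [-0.002, 0.001, -1.0]]
wrist_force: [0.3, -0.4, 0.1]
opening: 0.0003
grip_force: 0.0
13.9 [0.41100715 0.22724176 0.35256421] [-0.25818041 -0.27686129  0.26305273]
```

View pics/d.png

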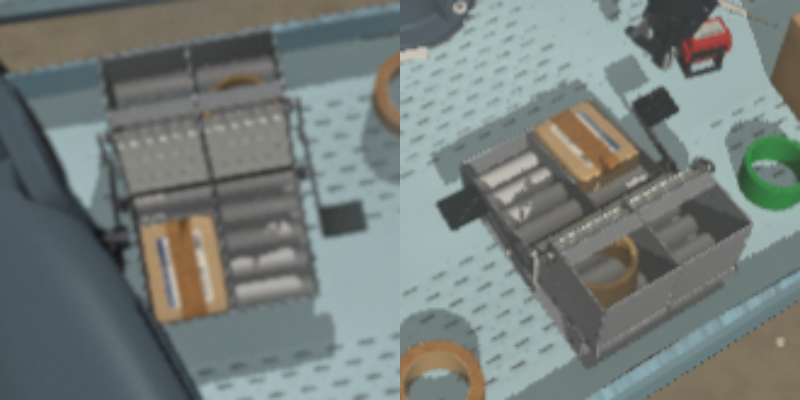

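The left lid at crop (160,155) is shut level with the right one. The parcel is at the end stop, the tape is still in its lane, the left paddle is back at rest and the tool is clear of it.

```bash
python3 -c "
from station import bot
print(bot.finish_job())"
```

```text
the job is handed in; nothing more can be done
None
```

I pressed the left lever fully to its stop and held it there with the parcel run out to the end stop. I then eased it up until the lid was shut, leaving the tape's lane closed, and handed the job in at about 14 s.

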